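# Close and clamp down the loaded specimen chamber

### The job

The specimen chamber is loaded: put its lid on so that it lies fully home on the rim, then swing the clamp arm over it against its stop. Turn the ball knob clockwise, feeling for the moment when the rubber foot meets the lid, and from there about one radian (55 to 60 degrees) more: that is snug, less than half of it is loose and twice as much crushes the seal. Leave the bottle, the jar and the dish where they stand.

Things in the scene. Friction and masses are not known exactly. Their poses are not given: they have to be found in the camera images.
- chamber: Fixed open aluminium box, 130 (its x) x 110 (its y) x 60 mm high, walls 8 mm, holding a coral piece in a dish. Origin at the centre of its underside, z up. Its clamp post stands on its +y side.
- chamber_mouth (a point): Centre of the chamber's open top, level with its rim, 60 mm above the work surface; axes as the chamber's.
- clamp: Upright steel post, 24 mm thick, fixed to the chamber; origin on its axis at the work surface, 110 mm from the chamber's centre along its +y. It carries a grey arm (26 mm wide, underside 158, top 180 mm up) with, 110 mm from the post's axis, the ball knob above and a rubber foot below (26 mm wide, spring 1.7 N per mm). Pressing the lid: under 6 N is loose, 12 N right, over 24 N crushes.
- clamp_arm (a joint): Swing of the arm about the post's upright axis, rad. 0: hard stop, foot and ball over the chamber's centre (arm along the chamber's -y). It grows counter-clockwise seen from above, the arm swinging away over the chamber's +x side; up to 2.2. It stays where it is left (friction 0.12 N m); starts 1.3 to 1.9.
- ball_knob (a joint): Knob turn relative to the arm, rad: 0 at the start (stop), grows clockwise from above, to 4.6 (stop). Each rad lowers the foot 7 mm, not the ball. Turns free at 0.10 N m; after the foot meets the lid 0.083 N m and 12 N more per rad. Contact comes at 0.7 to 2.6 rad: it differs every time, is not reported and must be felt. Let go, it holds up to 14 N; above, it turns back to about 14 N.
- ball_center (a point): Centre of the smooth black ball grip, 50 mm in diameter, 231 mm above the work surface, on the knob's upright axis; a stem 18 mm thick joins it to the arm, whose top lies 51 mm below this point. Slippery: pads slide off unless they close on its widest part, level with this point. Held still after a turn, the knob's friction may act either way: watch how the torque rises from turn to turn.
- lid: Loose aluminium lid, 0.28 to 0.46 kg: plate 130 (x) x 110 (y) x 8 mm; below it a step 108 x 88 x 8 mm that enters the chamber's mouth (114 x 94 mm) with 3 mm play each side; on top a rib to grip. Origin: centre of the step's underside, z up; it starts flat on the step, right side up. Home: origin 8 mm below the rim, x axis along the chamber's x (either way round).
- lid_rib (a point): Point to grip in the lid's rib, 40 mm above the lid's origin and 24 mm above the plate's top. The rib is 64 mm long (lid's x), 26 mm thick (lid's y), 38 mm high; its top lies 14 mm above this point.
- wash_bottle: Bystander: white plastic bottle, 72 mm wide, 160 mm high, green band; origin at the centre of its underside.
- dish: Bystander: glass dish, 90 mm wide, 16 mm high; origin at the centre of its underside.
- jar: Bystander: glass jar with black cap, 60 mm wide, 75 mm high; origin at the centre of its underside.
Not all that is in view belongs to the job. Of the things like the lid, leave any that is red or turquoise; of the rest the smaller one is meant.

How it is judged:
By the outcome, as a careful person would: the job done as asked, in the order asked, and still so for the second after the job is handed in, with the robot touching nothing.
It also fails if it takes over 72 s, if anything falls off the work surface, if the arm or the gripper's body presses on something with over 40 N, if the wrist force passes 120 N, or if a joint passes its speed limit or range.

### The arm

A 6-joint arm with a two-finger parallel gripper is mounted at the origin on the work surface. World frame = base frame: x ahead of the robot, y to its left, z up, the work surface at z = 0. Lengths are in mm, angles in rad, forces in N, time in s.
With the tool pointing down it reaches from about 300 to 825 mm from the base axis. Payload 5.4 kg.
Tool frame: the origin (TCP) lies on the centre line of the jaws, within the pads' length; the fingertips stand tip_extent ahead of it and the grasp point (between the pads) lies 6 mm ahead of it (tip_extent is the distance from the TCP to the fingertips, in mm); z points along the fingers, y is the line along which they close (so a half turn about z gives the same grasp; the last joint's range is limited). The gripper opens to 92 mm and grips with 3 to 60 N. Pads are 20 mm wide; open, the fingers measure 128 mm over their backs; the gripper's body (75 mm by 189 mm) begins 69 mm behind the grasp point.
Start: joints at [0.99, 0.158, 1.597, -0, 1.386, -0.21], TCP at [208.366, 535.901, 239.601] pointing down, gripper open.
Joint ranges: [-2.91, 2.91], [-0.94, 2.29], [0.18, 2.7], [-1.29, 4.43], [0.17, 2.64], [-3, 3]. Speed limits (rad/s): [2.57, 2.57, 3.14, 3.14, 3.14, 3.14].

### API

Orientations are given as a unit quaternion [x, y, z, w].
In Python, from cell import * gives the robot as it stands. The module is installed in compiled form; this text tells all that it offers.
- The arm moves only by the tool step_arm, never from a script. Its argument "moves" is one flat list of numbers, 7 for each row, row after row: the finger opening in mm, from 0 to 91.9, then the shift along the world's x, y, z in mm, then the turn, a rotation vector about the world's x, y, z in rad. A call has 1 to 8 rows; each row shifts and turns the commanded pose from where the row before left it; what a row does not reach is not made up. A row lasts 1/8 s, in which the tool goes at most 62.5 mm and 10.7 degrees, less where a joint would pass 70% of its speed; a pose out of reach is approached as far as the arm can. A call with a gripper value outside its range is refused whole. The fingers move at their own pace and stop on an object; "newtons" is the grip in N (left out, the last holds). Time passes only in rows, so rows that do not move let the fingers close. It gives the time, the measured TCP pose, the force, the opening and the grip force at its end, in the units of the state.
- get_state(): the state, without advancing time (a new reading comes with each control period).
- capture(name): name is "side" or "top" or "wrist"; returns the picture (420x560x3 uint8, blue, green, red); there is no depth.
- camera_info(name): a dict with "fx", "fy", "cx", "cy" (pixels), "camera_from_world" (4x4, takes a point from world to camera coordinates); the wrist camera has in their place "mount" (4x4, takes a point from camera to tool coordinates, whose origin is the TCP and whose axes are the flange's). Camera axes: x right, y down, z forward; pixel columns grow to the right and rows downward; lengths in mm; the calibration is good to about 2 mm. A picture is of the moment at which its call begins: read the wrist's pose just before it. camera_info takes no time and is no camera call.
- finish_job(): hands the job in; it is judged then, once.
The state is a dict: "t": time; "qpos": joint angles; "qd": joint speeds; "joint_torque": joint torques, N m; "eef_pos": TCP position; "ee_rot": TCP orientation; "ft_force": force on the tool from outside, world axes, zero at the start; "moment": the same for the moment, N m; "opening": finger opening in mm; "finger_force": force on a finger pad.
Only numpy, scipy, OpenCV 4.12 (cv2) and the standard library are available. Lean on these libraries where they do the work, as an engineer would, in place of code of your own. Each camera call takes 0.05 s, during which the arm holds its last target. There are 200 camera calls.

## Working session

There is one attempt and no reset: what is moved stays moved. The work goes in short steps, Python scripts to look and compute and a tool call to move; the robot and the scene stay as the last step left them, time stands still between calls to the robot, and variables do not carry over. Pictures are saved under pics/ and viewed, at most 10 in all, crops included, and the job is handed in when it is done.

Besides the shell and the picture viewer there is one more tool, called after "Emit:" as name(argument=value, ...) on one line, values as JSON. step_arm: Moves the arm, as the interface text tells. Its arguments: {"type":"object","properties":{"moves":{"type":"array","items":{"type":"number"}},"newtons":{"type":"number"}},"required":["moves"]}

```bash
mkdir -p pics
python3 - <<'E'
from cell import *
import cv2, numpy as np
s=get_state()
for k in ("t","eef_pos","ee_rot","ft_force","moment","opening"): print(k,s[k])
ims=[]
for n in("top","side"):
    im=capture(n); cv2.imwrite(f"pics/{n}0.png",im)
    c=camera_info(n); print(n,c["fx"],c["fy"],c["cx"],c["cy"]); print(np.round(c["camera_from_world"],4).tolist())
im=capture("wrist"); cv2.imwrite("pics/wrist0.png",im)
c=camera_info("wrist"); print(c["fx"],np.round(c["mount"],4).tolist())
E
```

```text
t 0.0
eef_pos [208.05448975 535.4279369  238.63554133]
ee_rot [ 1.84332049e-01  9.82863597e-01 -8.44902882e-04 -3.63150047e-04]
ft_force [0.05839779 0.09867259 0.35594237]
moment [ 0.0016499  -0.06267607  0.00338469]
opening 92.1084612156633
top 400.02874941204095 400.02874941204095 275.3584085406297 208.09877751892262
[[-0.0057, -0.9997, -0.0234, -61.5828], [-0.995, 0.008, -0.0999, 535.0647], [0.1, 0.0228, -0.9947, 1210.7715], [0.0, 0.0, 0.0, 1.0]]
side 381.3549470455718 381.3549470455718 283.83407954037034 212.60529416333944
[[0.7483, -0.6633, 0.0089, -411.2144], [-0.3208, -0.3736, -0.8704, 285.5252], [0.5806, 0.6485, -0.4923, 903.5186], [0.0, 0.0, 0.0, 1.0]]
321.22978731681195 [[0.0012, -0.967, -0.2547, 70.8812], [1.0, 0.0014, -0.0005, 1.4124], [0.0009, -0.2547, 0.967, -144.3526], [0.0, 0.0, 0.0, 1.0]]
```

View pics/top0.png

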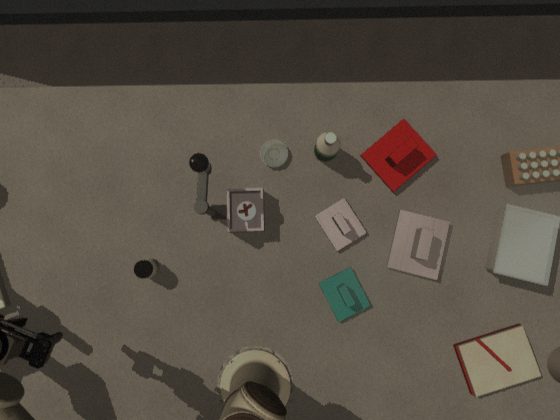

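View pics/side0.png

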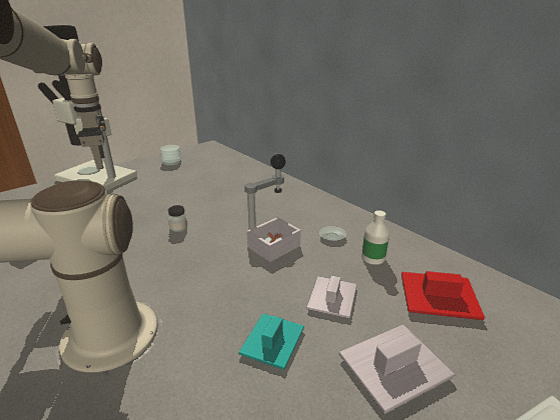

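The top view shows the chamber at (246,210), post at (202,207), ball at (199,162) and the small grey lid at (341,224). The side view shows the lid at (332,298) and the ball at (278,162). I'll zoom in for exact corners.

Run:
```python
import cv2
a=cv2.imread("pics/top0.png")[140:265,180:380]
cv2.imwrite("pics/topc.png",cv2.convertScaleAbs(cv2.resize(a,None,fx=4,fy=4,interpolation=cv2.INTER_CUBIC),alpha=1.5))
a=cv2.imread("pics/side0.png")[145:325,235:365]
cv2.imwrite("pics/sidec.png",cv2.resize(a,None,fx=3.2,fy=3.2,interpolation=cv2.INTER_CUBIC))
```

```text
(no output)
```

View pics/topc.png

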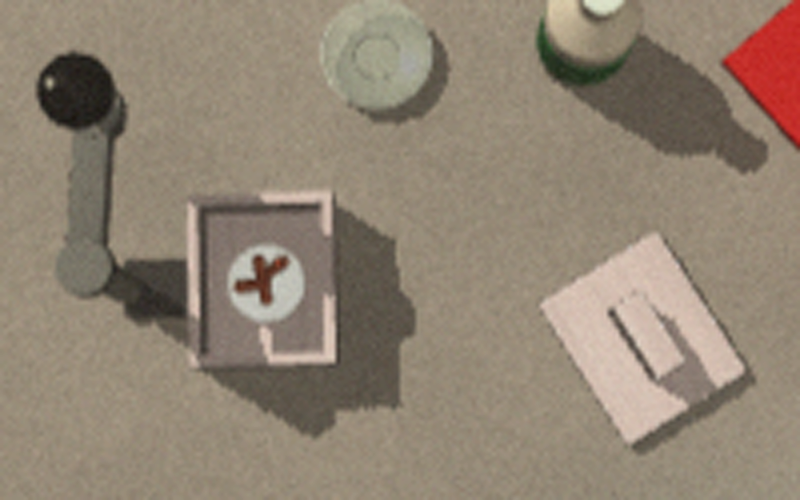

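View pics/sidec.png

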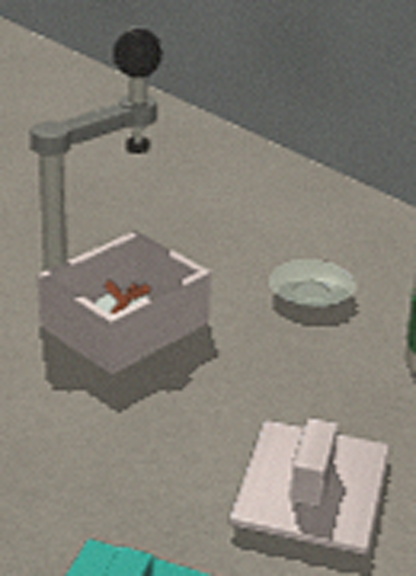

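The zoomed crops show clear corners for the chamber rim, the lid plate, the rib and the ball. Next I triangulate them.

```bash
cat > h.py <<'E'
import numpy as np, cv2
from cell import *
def K(c): return np.array([[c["fx"],0,c["cx"]],[0,c["fy"],c["cy"]],[0,0,1.]])
def P(n):
    c=camera_info(n); return K(c)@np.array(c["camera_from_world"])[:3]
def tri(P1,P2,a,b):
    X=cv2.triangulatePoints(P1,P2,np.float64(a).reshape(2,1),np.float64(b).reshape(2,1)); return (X[:3]/X[3]).ravel()
def onplane(P,p,z):
    H=np.c_[P[:,0],P[:,1],P[:,2]*z+P[:,3]]; X=np.linalg.solve(H,[p[0],p[1],1]); return np.r_[X[:2]/X[2],z]
def proj(P,X): x=P@np.r_[X,1]; return x[:2]/x[2]
E
python3 - <<'E'
from h import *
np.set_printoptions(precision=1,suppress=True)
T,S=P("top"),P("side")
t=lambda p:np.array([180+(p[0]+.5)/4-.5,140+(p[1]+.5)/4-.5])
s=lambda p:np.array([235+(p[0]+.5)/3.2-.5,145+(p[1]+.5)/3.2-.5])
def go(name,tp,sp,z):
    A=np.array([onplane(T,t(p),z) for p in tp]);print(name,"plane",A.tolist() and A.round(1).tolist(),"mean",A.mean(0))
    print(" tri mean",np.mean([tri(T,S,t(p),s(q)) for p,q in zip(tp,sp)],0), "side px", [(proj(S,a)-[235,145])*3.2 for a in A])
    for i in range(len(A)):
        d=A[(i+1)%len(A)]-A[i]; print("  edge",np.hypot(*d[:2]),np.degrees(np.arctan2(d[1],d[0])))
    return A
go("chamber",[(189,196),(334,191),(336,362),(190,367)],[(137,233),(211,270),(113,321),(40,274)],60)
go("lid",[(541,304),(656,233),(747,369),(631,446)],[(264,421),(388,446),(362,550),(232,521)],16)
go("rib",[(610,305),(637,290),(686,358),(658,377)],[(308,419),(337,422),(325,473),(294,465)],54)
go("ball",[(76,90)],[(137,53)],231)
go("post",[(84,268)],[(50,133)],180)
E
```

```text
chamber plane [[591.7, 80.6, 60.0], [594.5, -29.4, 60.0], [465.3, -30.5, 60.0], [462.3, 79.0, 60.0]] mean [528.4  24.9  60. ]
 tri mean [528.8  24.8  59.8] side px [array([135.8, 229.2]), array([210.9, 270.8]), array([110.4, 320. ]), array([ 36.5, 273.1])]
  edge 109.99130783769297 -88.53872139899731
  edge 129.2490808648353 -179.48780840559263
  edge 109.56686543707798 91.57136809728466
  edge 129.4532502657925 0.7016565165544968
lid plane [[511.2, -187.6, 16.0], [565.9, -277.8, 16.0], [459.7, -345.2, 16.0], [401.2, -254.9, 16.0]] mean [ 484.5 -266.4   16. ]
 tri mean [ 484.1 -266.2   14. ] side px [array([265.5, 418.9]), array([386.1, 442.9]), array([366.8, 545.4]), array([230., 518.])]
  edge 105.47944602471276 -58.73890898777596
  edge 125.79999659387427 -147.57109051422887
  edge 107.61893734373893 122.92484061005038
  edge 128.89931230046994 31.46991349873418
rib plane [[507.0, -236.4, 54.0], [518.1, -256.9, 54.0], [466.8, -292.3, 54.0], [452.7, -271.1, 54.0]] mean [ 486.1 -264.2   54. ]
 tri mean [ 486.3 -264.6   51.3] side px [array([306.7, 413.2]), array([334.1, 419.5]), array([324.9, 468.5]), array([292.8, 462.7])]
  edge 23.30585248129441 -61.39781651709509
  edge 62.39256591603937 -145.3967934971728
  edge 25.430278742754183 123.55362227147268
  edge 64.40252243128165 32.60297569292301
ball plane [[636.6, 130.4, 231.0]] mean [636.6 130.4 231. ]
 tri mean [636.3 131.1 230. ] side px [array([137.4,  51.1])]
  edge 0.0 0.0
post plane [[524.8, 134.4, 180.0]] mean [524.8 134.4 180. ]
 tri mean [525.6 136.  172.3] side px [array([ 49.1, 125.7])]
  edge 0.0 0.0
```

Emit:
step_arm(moves=[91.9, 19, -55, 0, 0, 0, -0.08, 91.9, 19, -55, 0, 0, 0, -0.08, 91.9, 19, -55, 0, 0, 0, -0.08, 91.9, 19, -55, 0, 0, 0, -0.08, 91.9, 19, -55, 0, 0, 0, -0.08, 91.9, 19, -55, 0, 0, 0, -0.08, 91.9, 19, -55, 0, 0, 0, -0.08, 91.9, 19, -55, 0, 0, 0, -0.08], newtons=40)

```text
t: 1.15
eef_pos: [360.5, 94.1, 239.6]
ee_rot: [0.485, 0.874, 0.0, 0.0]
ft_force: [1.2, 0.9, -0.5]
opening: 92.2
finger_force: 0.0
```

Run:
```python
import cv2
a=cv2.imread("pics/side0.png")[60:200,30:180]
cv2.imwrite("pics/grip.png",cv2.resize(a,None,fx=4,fy=4,interpolation=cv2.INTER_CUBIC))
```

```text
(no output)
```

View pics/grip.png

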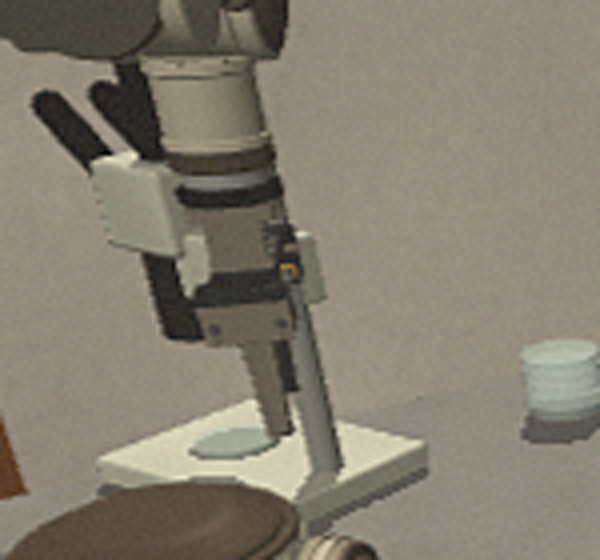

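The crop shows the gripper hanging at about (265,330), with a small wrist camera at (290,265). The body is clear of any problem. I go on to above the lid.

Emit:
step_arm(moves=[91.9, 21, -60, 0, 0, 0, 0, 91.9, 21, -60, 0, 0, 0, 0, 91.9, 21, -60, 0, 0, 0, 0, 91.9, 21, -60, 0, 0, 0, 0, 91.9, 21, -60, -20, 0, 0, 0, 91.9, 20, -60, -20, 0, 0, 0, 91.9, 0, 0, -20, 0, 0, 0, 91.9, 0, 0, 0, 0, 0, 0])

```text
t: 2.15
eef_pos: [480.2, -252.3, 179.7]
ee_rot: [0.485, 0.875, 0.001, -0.002]
ft_force: [0.0, 0.5, 0.2]
opening: 92.0
finger_force: 0.0
```

```bash
cat >> h.py <<'E'
from scipy.spatial.transform import Rotation as R
def Pw():
    s=get_state(); im=capture("wrist"); c=camera_info("wrist")
    T=np.eye(4); T[:3,:3]=R.from_quat(s["ee_rot"]).as_matrix(); T[:3,3]=s["eef_pos"]
    return K(c)@np.linalg.inv(T@np.array(c["mount"]))[:3], im, s
E
python3 - <<'E'
from h import *
p,im,s=Pw(); np.save("w1.npy",p); cv2.imwrite("pics/w1.png",im)
print(s["t"],s["eef_pos"],s["ee_rot"],s["qpos"],s["moment"])
print(proj(p,np.array([485,-266,54])))
E
```

```text
2.15 [ 480.23356641 -252.30573538  179.73129207] [ 4.84536110e-01  8.74767584e-01  5.40425305e-04 -2.47808861e-03] [-7.06648516e-01  1.31789855e-01  1.74849038e+00  7.39357899e-05
  1.26638460e+00 -1.26579804e+00] [-0.00082186  0.05718555 -0.04315907]
[275.29348416 230.97195372]
```

View pics/w1.png

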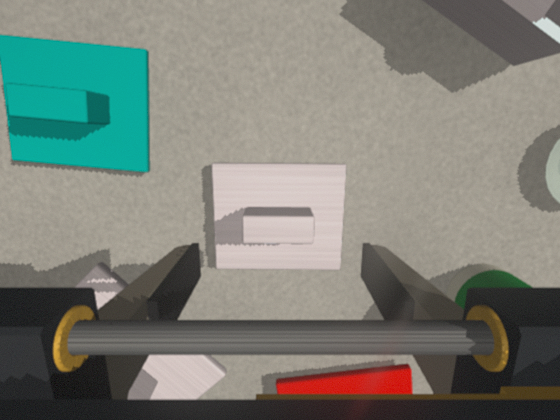

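The wrist view shows the rib top centred at (278,229), which is about (486,-264). The plate is aligned with the jaws. I descend and grip.

Emit:
step_arm(moves=[91.9, 3, -6, -40, 0, 0, 0, 91.9, 3, -6, -40, 0, 0, 0, 91.9, 0, 0, -30, 0, 0, 0, 91.9, 0, 0, -22, 0, 0, 0, 50, 0, 0, 0, 0, 0, 0, 50, 0, 0, 0, 0, 0, 0, 50, 0, 0, 0, 0, 0, 0, 50, 0, 0, 0, 0, 0, 0], newtons=40)

```text
t: 3.2
eef_pos: [488.2, -266.0, 52.0]
ee_rot: [0.484, 0.875, -0.001, 0.001]
ft_force: [-3.3, -0.0, 7.0]
opening: 63.8
finger_force: 40.0
```

Emit:
step_arm(moves=[50, 0, 0, 20, 0, 0, 0, 50, 0, 0, 40, 0, 0, 0, 50, 0, 0, 45, 0, 0, 0, 50, 10, 57, 0, 0, 0, -0.108, 50, 10, 57, 0, 0, 0, -0.108, 50, 10, 57, 0, 0, 0, -0.108, 50, 8, 57, 0, 0, 0, -0.108, 50, 3, 57, 0, 0, 0, -0.108], newtons=50)

```text
t: 4.2
eef_pos: [528.3, 22.3, 154.9]
ee_rot: [0.701, 0.713, 0.0, -0.0]
ft_force: [1.1, 0.7, -3.2]
opening: 63.5
finger_force: 50.0
```

Emit:
step_arm(moves=[50, 0, 0, 0, 0, 0, 0, 50, 0, 0, 0, 0, 0, 0])

```text
t: 4.45
eef_pos: [528.2, 20.1, 154.8]
ee_rot: [0.7, 0.715, -0.0, -0.0]
ft_force: [0.5, -0.4, -2.7]
opening: 63.9
finger_force: 50.0
```

Run:
```python
from h import *
p,im,s=Pw(); np.save("w2.npy",p); cv2.imwrite("pics/w2.png",im)
print(s["t"],s["eef_pos"],s["ee_rot"],s["ft_force"],s["moment"],s["opening"])
t=capture("top"); cv2.imwrite("pics/top2.png",t); d=capture("side"); cv2.imwrite("pics/side2.png",d)
r=cv2.resize(t[140:265,160:320],(512,400),interpolation=cv2.INTER_CUBIC)
w=cv2.resize(im,(533,400))[:, 100:433]
r2=cv2.resize(d[140:300,210:330],(300,400),interpolation=cv2.INTER_CUBIC)
cv2.imwrite("pics/m2.png",im)
cv2.imwrite("pics/m2b.png",np.hstack([r2,r[:, :500]]))
```

```text
4.45 [528.21014471  20.11077227 154.81368969] [ 6.99548084e-01  7.14585495e-01 -2.06352001e-04 -8.48819946e-05] [ 0.45604663 -0.3782167  -2.71259755] [-0.08930809  0.08850719  0.01087263] 63.88522545401844
```

View pics/m2.png

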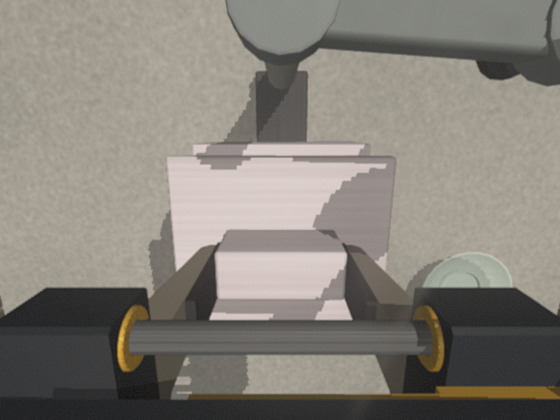

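The wrist view shows the lid's far edge at (168,157)–(395,156), in front of the chamber rim's far edge at (194,144)–(369,143). I compute the offset from these.

Run:
```python
from h import *
np.set_printoptions(precision=1,suppress=True)
p=np.load("w2.npy")
for z in(118.8,):
  a,b=onplane(p,(167.5,156.5),z),onplane(p,(395.5,156),z);print("lid edge",a,b,(a+b)/2,np.hypot(*(b-a)[:2]),np.degrees(np.arctan2((b-a)[1],(b-a)[0])))
a,b=onplane(p,(193.5,144),60),onplane(p,(370,143.5),60);print("rim",a,b,(a+b)/2,np.hypot(*(b-a)[:2]),np.degrees(np.arctan2((b-a)[1],(b-a)[0])))
a,b=onplane(p,(215,250),157),onplane(p,(347,250),157);print("rib near edge",a,b,(a+b)/2)
```

```text
lid edge [465.5  76.7 118.8] [591.8  79.8 118.8] [528.6  78.2 118.8] 126.3814933110963 1.4128312095270326
rim [464.7  80.9  60. ] [593.1  84.1  60. ] [528.9  82.5  60. ] 128.46991216382307 1.445904053988822
rib near edge [498.1  36.9 157. ] [560.4  38.4 157. ] [529.3  37.7 157. ]
```

View pics/m2b.png

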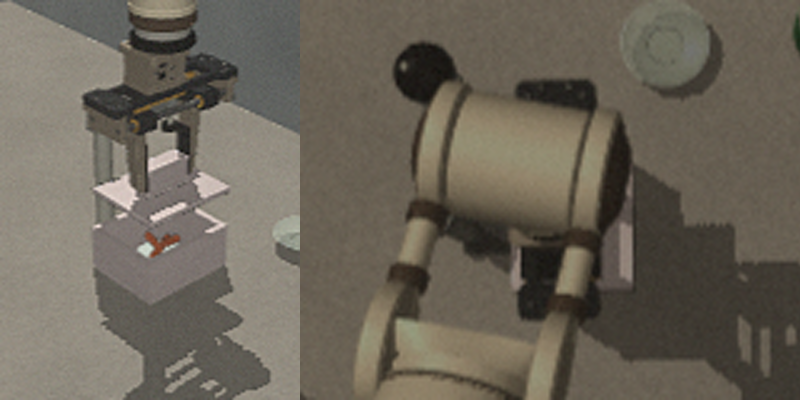

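Relative to the rim the lid needs about +4 mm in y. I correct that and lower it.

Emit:
step_arm(moves=[50, 0, 4.3, -12, 0, 0, 0, 50, 0, 0, -12, 0, 0, 0, 50, 0, 0, -10, 0, 0, 0, 50, 0, 0, 0, 0, 0, 0])

```text
t: 5.1
eef_pos: [527.4, 24.5, 119.5]
ee_rot: [0.7, 0.714, -0.001, -0.001]
ft_force: [-0.8, 0.2, -3.8]
opening: 63.5
finger_force: 50.0
```

Run:
```python
from h import *
np.set_printoptions(precision=1,suppress=True)
p,im,s=Pw(); print(s["eef_pos"],s["ft_force"])
cv2.imwrite("pics/m3.png",cv2.resize(im[100:240,130:430],None,fx=2.6,fy=2.6,interpolation=cv2.INTER_CUBIC)); np.save("w3.npy",p)
```

```text
[527.4  24.5 119.5] [-0.8  0.2 -3.8]
```

View pics/m3.png

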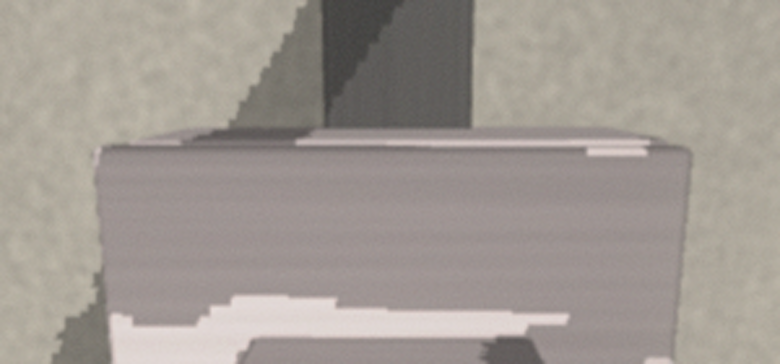

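The crop shows the plate edge at row 147 and the rim just behind it at about row 142. The residual is about 0.7 mm in y, and x has drifted about 1 mm. I lower it with those corrections.

Emit:
step_arm(moves=[50, 1, 0.5, -4, 0, 0, 0, 50, 0, 0, -4, 0, 0, 0, 50, 0, 0, -3, 0, 0, 0, 50, 0, 0, 0, 0, 0, 0])

```text
t: 5.65
eef_pos: [529.2, 25.0, 109.7]
ee_rot: [0.7, 0.714, -0.0, -0.0]
ft_force: [-0.7, -0.2, -3.3]
opening: 63.8
finger_force: 50.0
```

Emit:
step_arm(moves=[50, 0, 0, -2, 0, 0, 0, 50, 0, 0, -2, 0, 0, 0, 50, 0, 0, 0, 0, 0, 0])

```text
t: 6.02
eef_pos: [529.3, 25.0, 105.8]
ee_rot: [0.7, 0.714, -0.0, -0.0]
ft_force: [0.7, -0.4, -3.3]
opening: 63.7
finger_force: 50.0
```

Emit:
step_arm(moves=[50, 0, 0, -2, 0, 0, 0, 50, 0, 0, -2, 0, 0, 0, 50, 0, 0, 0, 0, 0, 0])

```text
t: 6.4
eef_pos: [529.8, 25.0, 103.9]
ee_rot: [0.7, 0.714, -0.0, -0.0]
ft_force: [-5.3, 1.9, 10.8]
opening: 63.8
finger_force: 50.0
```

Contact came at TCP z ≈ 104, which matches the home height exactly (52 + 52). I release, go up and start turning towards the knob grasp.

Emit:
step_arm(moves=[80, 0, 0, 0, 0, 0, 0, 88, 0, 0, 0, 0, 0, 0, 88, 0, 0, 10, 0, 0, 0, 88, 0, 0, 40, 0, 0, 0, 88, 0, 0, 60, 0, 0, 0, 88, 0, 0, 60, 0, 0, 0.17, 88, 0, 0, 36, 0, 0, 0.18, 88, 0, 0, 0, 0, 0, 0.18], newtons=40)

```text
t: 7.4
eef_pos: [531.3, 24.6, 313.2]
ee_rot: [0.486, 0.874, 0.001, 0.004]
ft_force: [1.1, 0.4, -0.7]
opening: 87.8
finger_force: 0.0
```

Run:
```python
from h import *
p,im,s=Pw(); cv2.imwrite("pics/w4.png",im); np.save("w4.npy",p)
t=capture("top"); cv2.imwrite("pics/top4.png",t); d=capture("side"); cv2.imwrite("pics/side4.png",d)
print(s["t"],s["eef_pos"],s["ee_rot"],s["qpos"],s["moment"],s["ft_force"])
a=cv2.resize(im,(480,360)); b=cv2.resize(d[140:290,220:330],(320,436),interpolation=cv2.INTER_CUBIC)
m=np.zeros((436,800,3),np.uint8); m[:360,:480]=a; m[:,480:]=b; cv2.imwrite("pics/m4.png",m)
print("ball px pred wrist",proj(p,np.array([636.5,130.5,231])))
```

```text
7.4 [531.34352883  24.62577711 313.1681763 ] [0.48591113 0.87399713 0.00143623 0.00416316] [-1.81082895e-01 -1.23979468e-03  1.62176601e+00  5.18215745e-05
  1.51225868e+00 -7.37060557e-01] [-0.06417935  0.04360104 -0.01851853] [ 1.12612833  0.36860277 -0.6829716 ]
ball px pred wrist [481.22670443 183.18425285]
```

View pics/m4.png

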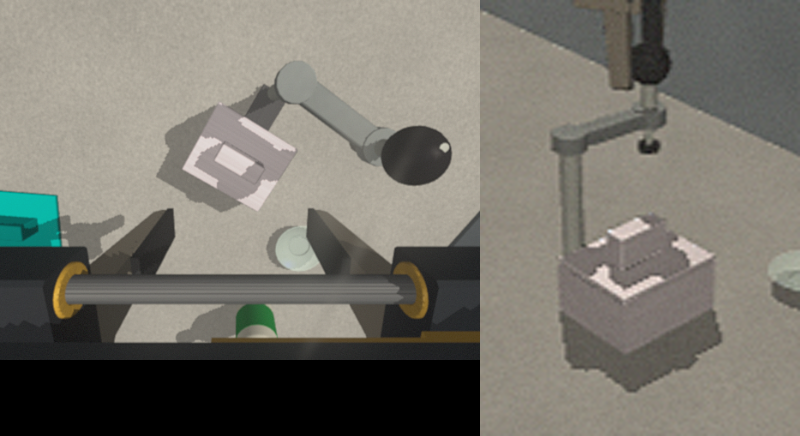

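The lid sits flush. The ball at (485,181) in the wrist view agrees with about (637,132). I move above it while turning.

Emit:
step_arm(moves=[90, 13.2, 13.4, 0, 0, 0, 0.172, 90, 13.2, 13.4, 0, 0, 0, 0.172, 90, 13.2, 13.4, 0, 0, 0, 0.172, 90, 13.2, 13.4, 0, 0, 0, 0.172, 90, 13.2, 13.4, 0, 0, 0, 0.172, 90, 13.2, 13.4, 0, 0, 0, 0.172, 90, 13.2, 13.4, 0, 0, 0, 0.172, 90, 13.2, 13.4, 0, 0, 0, 0.172])

```text
t: 8.55
eef_pos: [635.1, 132.6, 307.0]
ee_rot: [-0.178, 0.984, 0.0, -0.001]
ft_force: [-0.2, -0.9, -0.7]
opening: 90.2
finger_force: 0.0
```

Emit:
step_arm(moves=[90, 0, 0, 0, 0, 0, 0.172, 90, 0, 0, 0, 0, 0, 0.172, 90, 0, 0, 0, 0, 0, 0.172, 90, 0, 0, 0, 0, 0, 0.172, 90, 0, 0, 0, 0, 0, 0, 90, 0, 0, 0, 0, 0, 0])

```text
t: 9.3
eef_pos: [634.9, 132.1, 307.5]
ee_rot: [-0.496, 0.868, 0.0, -0.0]
ft_force: [-0.0, -0.3, 0.3]
opening: 90.0
finger_force: 0.0
```

Run:
```python
from h import *
p,im,s=Pw(); cv2.imwrite("pics/w5.png",im); np.save("w5.npy",p)
print(s["t"],s["eef_pos"],s["ee_rot"],s["qpos"],s["moment"],s["ft_force"])
print("pred",proj(p,np.array([637,132,231])))
# sphere silhouette prediction edges for candidate centres vs dark blob above the rod
g=im.max(2); m=(g<50).astype(np.uint8); m[262:]=0
n,l,st,c=cv2.connectedComponentsWithStats(m)
for i in range(1,n):
    if st[i,4]>300: print(st[i],c[i])
```

```text
9.3 [634.89715441 132.12900985 307.51133256] [-4.96445283e-01  8.68067893e-01  2.32999345e-04 -4.00333464e-04] [ 1.92125591e-02  3.15762840e-01  1.27879838e+00  2.48333207e-05
  1.54795751e+00 -2.59058243e+00] [ 0.10774673  0.01811011 -0.00628162] [-0.0023955  -0.26424521  0.29292891]
pred [278.09099483 231.63401867]
```

Run:
```python
from h import *
np.set_printoptions(precision=1,suppress=True,linewidth=200)
im=cv2.imread("pics/w5.png"); p=np.load("w5.npy"); g=im.max(2)
print(g[231,160:400:6]); print(g[130:275:5,278])
for th in (60,75,90):
    m=(g<th).astype(np.uint8); m[270:]=0; m[:,:190]=0; m[:,370:]=0
    n,l,st,c=cv2.connectedComponentsWithStats(m)
    k=l[225,278]; 
    if k: print(th,st[k],c[k])
C=np.array([637,132,231.]); cam=-np.linalg.inv(p[:,:3])@p[:,3]
d=C-cam; L=np.linalg.norm(d); u=d/L; a=np.cross(u,[0,0,1]); a/=np.linalg.norm(a); b=np.cross(u,a)
cc=C-u*625/L; r=25*np.sqrt(1-(25/L)**2)
q=np.array([proj(p,cc+r*(np.cos(t)*a+np.sin(t)*b)) for t in np.linspace(0,6.28,60)]); print(q.min(0),q.max(0))
```

```text
[187 183 184 186 186 186 188 181 185 177 185 179 180 175 101  61  61  56  62  61  65  60  58  55  57  51 177 180 175 177 179 176 177 174 184 182 179 181 177 179]
[181 187 181 187 180 174 176 179 176 180 177 173  86 110  53  60  58  57  60  64  61  61  66  64  78  74  62  73 181]
75 [ 245  198   67   68 3387] [277.7 230.4]
90 [ 245  198   67   68 3514] [277.7 230.8]
[243.2 197. ] [312.9 266.8]
```

The ball centre is confirmed at (637,132,231). I descend and grip.

Emit:
step_arm(moves=[90, 2, 0, -25, 0, 0, 0, 90, 0, 0, -25, 0, 0, 0, 90, 0, 0, -20, 0, 0, 0, 90, 0, 0, 0, 0, 0, 0, 40, 0, 0, 0, 0, 0, 0, 40, 0, 0, 0, 0, 0, 0, 40, 0, 0, 0, 0, 0, 0, 40, 0, 0, 0, 0, 0, 0], newtons=40)

```text
t: 10.35
eef_pos: [637.3, 132.1, 238.4]
ee_rot: [-0.498, 0.867, -0.0, 0.0]
ft_force: [0.4, -0.1, 1.0]
opening: 52.3
finger_force: 0.0
```

Run:
```python
from h import *
np.set_printoptions(precision=3,suppress=True)
s=get_state(); print(s["t"],s["eef_pos"],s["moment"],s["ft_force"],s["opening"])
C=np.array([637,132]);Pp=np.array([526.6,136]);
v=C-Pp; print(np.hypot(*v),np.degrees(np.arctan2(v[1],v[0])))
th=np.radians(np.arctan2(v[1],v[0])*180/np.pi); end=np.radians(-88.7)
for r in (110,):
  ts=np.linspace(th,end,13); pts=Pp+r*np.c_[np.cos(ts),np.sin(ts)]; print(np.diff(pts,axis=0).round(1),ts[1]-ts[0],pts[-1])
```

```text
10.35 [637.256 132.125 238.427] [ 0.078  0.004 -0.013] [ 0.372 -0.055  0.961] 52.266494044444194
110.47244000202039 -2.075026361417408
[[ -1.4 -13.8]
 [ -3.1 -13.5]
 [ -4.8 -13. ]
 [ -6.4 -12.3]
 [ -7.9 -11.4]
 [ -9.2 -10.3]
 [-10.5  -9.1]
 [-11.5  -7.7]
 [-12.4  -6.2]
 [-13.1  -4.6]
 [-13.5  -2.9]
 [-13.8  -1.2]] -0.12599091703721327 [529.096  26.028]
```

Emit:
step_arm(moves=[40, 0, 0, 0, 0, 0, 0, 40, 0, 0, 0, 0, 0, 0, 40, -1.4, -13.8, 0, 0, 0, -0.126, 40, -3.1, -13.5, 0, 0, 0, -0.126], newtons=40)

```text
t: 10.85
eef_pos: [632.7, 105.3, 238.3]
ee_rot: [-0.384, 0.923, 0.001, 0.001]
ft_force: [-1.6, 3.3, 2.3]
opening: 48.6
finger_force: 40.0
```

```bash
python3 -c "
from cell import *
s=get_state();print(s['eef_pos'],s['moment'],s['ft_force'],s['opening'],s['finger_force'])"
```

```text
[632.66679664 105.32088025 238.2797134 ] [ 0.50050142  0.30995897 -0.09205119] [-1.59235491  3.29028055  2.28498156] 48.570240498153176 39.996711015701294
```

Emit:
step_arm(moves=[40, -4.8, -13, 0, 0, 0, -0.126, 40, -6.4, -12.3, 0, 0, 0, -0.126, 40, -7.9, -11.4, 0, 0, 0, -0.126, 40, -9.2, -10.3, 0, 0, 0, -0.126, 40, -10.5, -9.1, 0, 0, 0, -0.126])

```text
t: 11.48
eef_pos: [594.0, 48.8, 238.3]
ee_rot: [-0.078, 0.997, 0.0, 0.001]
ft_force: [-0.1, 2.2, 1.3]
opening: 48.1
finger_force: 40.0
```

Emit:
step_arm(moves=[40, -11.5, -7.7, 0, 0, 0, -0.126, 40, -12.4, -6.2, 0, 0, 0, -0.126, 40, -13.1, -4.6, 0, 0, 0, -0.126, 40, -13.5, -2.9, 0, 0, 0, -0.126])

```text
t: 11.98
eef_pos: [543.4, 27.1, 238.3]
ee_rot: [0.173, 0.985, 0.0, 0.001]
ft_force: [0.8, 0.1, 0.1]
opening: 48.3
finger_force: 40.0
```

Emit:
step_arm(moves=[40, -7, -0.6, 0, 0, 0, -0.063, 40, -4, -0.2, 0, 0, 0, -0.03, 40, 0, 0, 0, 0, 0, 0])

```text
t: 12.35
eef_pos: [532.4, 26.0, 238.3]
ee_rot: [0.216, 0.976, -0.0, 0.0]
ft_force: [-0.1, -2.6, 1.8]
opening: 48.5
finger_force: 40.0
```

Emit:
step_arm(moves=[40, -2, 0, 0, 0, 0, -0.02, 40, -2, 0, 0, 0, 0, -0.02, 40, 0, 0, 0, 0, 0, 0])

```text
t: 12.72
eef_pos: [529.9, 25.9, 238.4]
ee_rot: [0.236, 0.972, -0.0, 0.002]
ft_force: [7.2, -3.4, -2.1]
opening: 48.5
finger_force: 40.0
```

```bash
cat > log.py <<'E'
from h import *
import time
s=get_state(); y=R.from_quat(s["ee_rot"]).as_matrix()[:,1]; yaw=np.unwrap([0,np.arctan2(y[1],y[0])])[1]
m=s["moment"]
l=f"{s['t']:.2f} yaw {yaw:.3f} q6 {s['qpos'][5]:.3f} Mz {m[2]:.4f} F {np.round(s['ft_force'],1)} xy {np.round(s['eef_pos'],1)} op {s['opening']:.1f} tq6 {s['joint_torque'][5]:.3f}"
print(l); open("log.txt","a").write(l+"\n")
E
python3 log.py
```

```text
12.72 yaw 1.094 q6 -1.273 Mz -0.0309 F [ 7.2 -3.4 -2.1] xy [529.9  25.9 238.4] op 48.5 tq6 0.022
```

Emit:
step_arm(moves=[40, 0.7, 0, 0, 0, 0, 0, 40, 0, 0, 0, 0, 0, 0], newtons=60)

```text
t: 12.98
eef_pos: [530.0, 26.0, 238.3]
ee_rot: [0.236, 0.972, -0.0, 0.001]
ft_force: [3.0, -4.4, 0.4]
opening: 48.0
finger_force: 60.0
```

```bash
python3 log.py
```

```text
12.97 yaw 1.094 q6 -1.273 Mz -0.0184 F [ 3.  -4.4  0.4] xy [530.   26.  238.3] op 48.0 tq6 -0.000
```

Emit:
step_arm(moves=[40, 0, 0, 0, 0, 0, -0.1, 40, 0, 0, 0, 0, 0, -0.1])

```text
t: 13.22
eef_pos: [529.8, 25.8, 238.3]
ee_rot: [0.333, 0.943, -0.0, 0.001]
ft_force: [3.2, -5.4, -0.1]
opening: 48.0
finger_force: 60.0
```

```bash
python3 log.py
```

```text
13.22 yaw 0.891 q6 -1.070 Mz 0.1242 F [ 3.2 -5.4 -0.1] xy [529.8  25.8 238.3] op 48.0 tq6 -0.744
```

Emit:
step_arm(moves=[40, 0, 0, 0, 0, 0, -0.1, 40, 0, 0, 0, 0, 0, -0.1])

```text
t: 13.48
eef_pos: [529.7, 25.6, 238.3]
ee_rot: [0.426, 0.905, -0.001, 0.001]
ft_force: [2.1, -6.4, 1.0]
opening: 47.8
finger_force: 60.0
```

```bash
python3 log.py
```

```text
13.47 yaw 0.691 q6 -0.870 Mz 0.0647 F [ 2.1 -6.4  1. ] xy [529.7  25.6 238.3] op 47.8 tq6 -0.740
```

```bash
cat > log.py <<'E'
from h import *
v=[]
for i in range(6):
    s=get_state(); v.append(s["moment"][2]); t=s["t"]
    if i==0: q0=s["qpos"][5]
    if i<5: capture("side")
l=f"{t:.2f} q6 {q0:.3f} {s['qpos'][5]:.3f} moving {v[0]:.3f} held {np.mean(v[1:]):.3f} sd {np.std(v[1:]):.3f} F {np.round(s['ft_force'],1)} xy {np.round(s['eef_pos'],1)}"
print(l); open("log.txt","a").write(l+"\n")
E
python3 log.py
```

```text
13.72 q6 -0.870 -0.873 moving 0.065 held -0.109 sd 0.012 F [ 2.5 -5.5  1.2] xy [529.7  25.6 238.4]
```

Emit:
step_arm(moves=[40, 0, -1, 0, 0, 0, -0.1, 40, 0, 0, 0, 0, 0, -0.1])

```text
t: 13.98
eef_pos: [529.5, 25.3, 238.3]
ee_rot: [0.514, 0.858, 0.0, 0.001]
ft_force: [2.0, -2.2, 1.3]
opening: 48.1
finger_force: 60.0
```

```bash
python3 log.py
```

```text
14.22 q6 -0.672 -0.677 moving 0.093 held -0.077 sd 0.056 F [ 2.1 -2.6  2.2] xy [529.5  25.3 238.3]
```

Emit:
step_arm(moves=[40, 0, 0, 0, 0, 0, -0.1])

```text
t: 14.35
eef_pos: [529.4, 25.3, 238.3]
ee_rot: [0.555, 0.832, 0.0, 0.001]
ft_force: [2.8, -4.1, 2.3]
opening: 48.1
finger_force: 60.0
```

```bash
python3 log.py
```

```text
14.60 q6 -0.574 -0.577 moving 0.138 held -0.067 sd 0.046 F [ 3.4 -4.5  2.2] xy [529.4  25.3 238.3]
```

Emit:
step_arm(moves=[40, 0, 0, 0, 0, 0, -0.1])

```text
t: 14.72
eef_pos: [529.2, 25.3, 238.3]
ee_rot: [0.596, 0.803, -0.0, 0.0]
ft_force: [2.7, -4.6, 2.9]
opening: 48.3
finger_force: 60.0
```

```bash
python3 log.py
```

```text
14.97 q6 -0.475 -0.477 moving 0.064 held -0.089 sd 0.020 F [ 3.3 -4.7  3.3] xy [529.3  25.3 238.3]
```

Create log.py:
```python
from h import *
v=[]
for i in range(5):
    s=get_state(); v.append(s["moment"][2]); t=s["t"]
    if i==0: q0=s["qpos"][5]
    if i<4: capture("side")
l=f"{t:.2f} q6 {q0:.3f} {s['qpos'][5]:.3f} moving {v[0]:.3f} held {np.round(v[1:],3)} med {np.median(v[2:]):.3f} F {np.round(s['ft_force'],1)}"
print(l); open("log.txt","a").write(l+"\n")
```

```text
(no output)
```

Emit:
step_arm(moves=[40, 0, -0.5, 0, 0, 0, -0.14])

```text
t: 15.1
eef_pos: [529.1, 25.2, 238.3]
ee_rot: [0.651, 0.759, 0.0, 0.0]
ft_force: [1.5, -2.4, 3.7]
opening: 48.3
finger_force: 60.0
```

```bash
python3 log.py
```

```text
15.30 q6 -0.335 -0.340 moving 0.118 held [-0.106 -0.067 -0.112 -0.091] med -0.091 F [ 2.6 -2.9  4.3]
```

Emit:
step_arm(moves=[40, 0, 0, 0, 0, 0, -0.14])

```text
t: 15.42
eef_pos: [528.9, 25.2, 238.3]
ee_rot: [0.702, 0.712, 0.0, -0.0]
ft_force: [1.4, -2.4, 4.2]
opening: 48.2
finger_force: 60.0
```

```bash
python3 log.py
```

```text
15.62 q6 -0.196 -0.200 moving 0.051 held [-0.132 -0.127 -0.113  0.014] med -0.113 F [ 0.1 -2.4  5.6]
```

Emit:
step_arm(moves=[40, 0, 0, 0, 0, 0, -0.14])

```text
t: 15.75
eef_pos: [528.8, 25.2, 238.2]
ee_rot: [0.75, 0.662, -0.0, -0.0]
ft_force: [-0.4, -1.6, 6.3]
opening: 48.3
finger_force: 60.0
```

```bash
python3 log.py
```

```text
15.95 q6 -0.057 -0.060 moving 0.141 held [-0.097 -0.078 -0.084 -0.1  ] med -0.084 F [ 0.7 -1.7  6.3]
```

Emit:
step_arm(moves=[40, 0, 0, 0, 0, 0, -0.14])

```text
t: 16.08
eef_pos: [528.7, 25.2, 238.2]
ee_rot: [0.794, 0.608, -0.0, -0.0]
ft_force: [-0.9, -1.8, 5.8]
opening: 48.0
finger_force: 60.0
```

```bash
python3 log.py
```

```text
16.27 q6 0.083 0.080 moving 0.086 held [-0.113 -0.144 -0.149 -0.115] med -0.144 F [ 0.4 -1.6  6.2]
```

Emit:
step_arm(moves=[40, 0, 0, 0, 0, 0, -0.14])

```text
t: 16.4
eef_pos: [528.6, 25.2, 238.2]
ee_rot: [0.835, 0.551, -0.0, -0.0]
ft_force: [-0.4, -1.6, 6.6]
opening: 48.3
finger_force: 60.0
```

```bash
python3 log.py
```

```text
16.60 q6 0.223 0.220 moving 0.097 held [-0.113 -0.069 -0.145 -0.144] med -0.144 F [-0.8 -1.7  5.3]
```

Emit:
step_arm(moves=[40, 0, 0, 0, 0, 0, -0.14])

```text
t: 16.73
eef_pos: [528.6, 25.3, 238.2]
ee_rot: [0.871, 0.491, -0.0, -0.0]
ft_force: [-1.2, -1.7, 6.3]
opening: 47.9
finger_force: 60.0
```

```bash
python3 log.py
```

```text
16.93 q6 0.363 0.360 moving 0.075 held [-0.07  -0.07  -0.167 -0.123] med -0.123 F [-0.1 -1.5  6.1]
```

Emit:
step_arm(moves=[40, 0, 0, 0, 0, 0, -0.14])

```text
t: 17.05
eef_pos: [528.6, 25.4, 238.2]
ee_rot: [0.903, 0.429, -0.0, -0.0]
ft_force: [-1.6, -0.6, 6.5]
opening: 47.6
finger_force: 60.0
```

```bash
python3 log.py
```

```text
17.25 q6 0.503 0.500 moving 0.064 held [-0.12  -0.12  -0.096 -0.073] med -0.096 F [ 0.3 -1.6  5.8]
```

Emit:
step_arm(moves=[40, 0, 0, 0, 0, 0, -0.14])

```text
t: 17.38
eef_pos: [528.6, 25.5, 238.2]
ee_rot: [0.931, 0.365, -0.0, -0.001]
ft_force: [0.0, -1.2, 6.4]
opening: 48.5
finger_force: 60.0
```

```bash
python3 log.py
```

```text
17.57 q6 0.643 0.640 moving 0.094 held [-0.103 -0.109 -0.143 -0.15 ] med -0.143 F [-0.4 -0.9  5.4]
```

Emit:
step_arm(moves=[40, 0, 0, 0, 0, 0, -0.14])

```text
t: 17.7
eef_pos: [528.7, 25.6, 238.3]
ee_rot: [0.954, 0.299, -0.0, -0.001]
ft_force: [-1.0, -0.5, 5.7]
opening: 48.3
finger_force: 60.0
```

```bash
python3 log.py
```

```text
17.90 q6 0.783 0.780 moving 0.087 held [-0.098 -0.066 -0.091 -0.118] med -0.091 F [-0.1  0.7  5.4]
```

Emit:
step_arm(moves=[40, 0, 0, 0, 0, 0, -0.14])

```text
t: 18.02
eef_pos: [528.6, 25.8, 238.3]
ee_rot: [0.973, 0.231, -0.0, -0.001]
ft_force: [-0.5, 0.0, 6.2]
opening: 48.3
finger_force: 60.0
```

```bash
python3 log.py
```

```text
18.23 q6 0.923 0.920 moving 0.105 held [-0.09  -0.063 -0.145 -0.102] med -0.102 F [0.2 0.6 5.7]
```

Emit:
step_arm(moves=[40, 0, 0, 0, 0, 0, -0.14])

```text
t: 18.35
eef_pos: [528.7, 25.9, 238.2]
ee_rot: [0.987, 0.163, -0.0, -0.001]
ft_force: [-0.8, 1.4, 6.6]
opening: 48.4
finger_force: 60.0
```

```bash
python3 log.py
```

```text
18.55 q6 1.063 1.060 moving 0.085 held [-0.049 -0.075 -0.116 -0.121] med -0.116 F [0.6 0.2 6.1]
```

Emit:
step_arm(moves=[40, 0, 0, 0, 0, 0, -0.14])

```text
t: 18.68
eef_pos: [528.7, 26.1, 238.2]
ee_rot: [0.996, 0.093, -0.0, -0.001]
ft_force: [0.5, 1.5, 6.1]
opening: 47.8
finger_force: 60.0
```

```bash
python3 log.py
```

```text
18.88 q6 1.203 1.200 moving 0.075 held [-0.144 -0.118 -0.024 -0.126] med -0.118 F [0.1 1.7 6.1]
```

Run:
```python
from h import *
S=P("side"); d=capture("side"); cv2.imwrite("pics/side6.png",d); g=d.max(2)
o=cv2.imread("pics/side4.png").max(2)
C=np.array([529,26.5])
for nm,img,c in(("now",g,C),("start",o,np.array([637,132.]))):
  print(nm,proj(S,np.r_[c,115]),proj(S,np.r_[c,158]))
  for z in range(190,88,-3):
    u,v=proj(S,np.r_[c,z]); u=int(round(u));v=int(round(v)); print(z,v,img[v,u-9:u+10:2])
```

```text
now [273.44703994 214.50997312] [273.38244506 202.13458511]
190 193 [124 124 119 117 115 126  97 150 142 149]
187 194 [128 120 124 116 114 125  98 138 150 149]
184 194 [128 120 124 116 114 125  98 138 150 149]
181 195 [105 135 128 111 116 127  92 122 146 148]
178 196 [ 83 102 130 113 118 129 105 127 143 150]
175 197 [ 78  78 115 134 108 137  84 134 118 148]
172 198 [ 73  77  82  99  76  76  77 124 107 146]
169 199 [ 78  79  77  92  87  91  97  85 103 148]
166 200 [134  81  73  92  95  95  94  83 108 151]
163 201 [152 133  73  93  96  96  91  87 107 147]
160 202 [144 154  78  88  95  96  92  83 109 150]
157 202 [144 154  78  88  95  96  92  83 109 150]
154 203 [144 152  83  89  98  92  91  76 144 146]
151 204 [142 150 127  87  95  95  89  76 139 145]
148 205 [145 148 147 105  96  94 109 133 147 144]
145 206 [144 148 148 147 114 125 137 150 147 145]
142 207 [148 142 144 155 115 123 136 145 145 151]
139 208 [141 143 143 151 114 124 132 143 142 142]
136 209 [150 146 145 148 115 123 131 146 145 148]
133 209 [150 146 145 148 115 123 131 146 145 148]
130 210 [147 150 145 152 112 121 133 145
[... 1715 characters left out ...]
39]
130 189 [146 148 154  38 101  51  72 156 142 147]
127 189 [146 148 154  38 101  51  72 156 142 147]
124 190 [148 152 155  32  49  41  63 149 145 143]
121 191 [147 148 155  44  47  40  92 145 145 141]
118 192 [149 145 155  73  36  73 129 146 140 144]
115 193 [148 151 149 153 154 151 148 142 147 147]
112 193 [148 151 149 153 154 151 148 142 147 147]
109 194 [151 148 150 154 148 148 143 143 141 144]
106 195 [145 142 149 148 147 150 146 144 149 140]
103 196 [157 148 145 141 149 148 149 146 143 143]
100 197 [147 145 142 152 148 145 144 147 141 145]
97 197 [147 145 142 152 148 145 144 147 141 145]
94 198 [147 154 144 147 150 149 144 145 141 139]
91 199 [148 147 152 148 146 150 146 142 143 146]
```

The side image confirms that the foot has dropped about 16 mm, so the knob really turns. The foot is now within 1–3 mm of the rib top. I continue feeling for contact.

Emit:
step_arm(moves=[40, 0, 0, 0, 0, 0, -0.14])

```text
t: 19.05
eef_pos: [528.7, 26.3, 238.2]
ee_rot: [1.0, 0.024, -0.0, -0.001]
ft_force: [-0.7, 2.0, 6.5]
opening: 48.2
finger_force: 60.0
```

```bash
python3 log.py
```

```text
19.25 q6 1.343 1.340 moving 0.108 held [-0.101 -0.105 -0.089 -0.078] med -0.089 F [-0.2  1.3  6.7]
```

Emit:
step_arm(moves=[40, 0, 0, 0, 0, 0, -0.14])

```text
t: 19.38
eef_pos: [528.6, 26.4, 238.2]
ee_rot: [0.999, -0.046, -0.0, -0.001]
ft_force: [0.1, 1.7, 5.9]
opening: 48.0
finger_force: 60.0
```

```bash
python3 log.py
```

```text
19.57 q6 1.483 1.480 moving 0.101 held [-0.071 -0.081 -0.044 -0.059] med -0.059 F [0.1 2.3 5.8]
```

Emit:
step_arm(moves=[40, 0, 0, 0, 0, 0, -0.14])

```text
t: 19.7
eef_pos: [528.7, 26.6, 238.3]
ee_rot: [0.993, -0.116, -0.0, -0.001]
ft_force: [-0.4, 3.0, 7.2]
opening: 48.3
finger_force: 60.0
```

```bash
python3 log.py
```

```text
19.90 q6 1.623 1.620 moving 0.136 held [-0.047 -0.078 -0.112 -0.036] med -0.078 F [-0.9  3.   6.2]
```

Emit:
step_arm(moves=[40, 0, 0, 0, 0, 0, -0.14])

```text
t: 20.02
eef_pos: [528.7, 26.8, 238.2]
ee_rot: [0.983, -0.185, -0.001, -0.002]
ft_force: [-0.6, 3.8, 6.7]
opening: 48.1
finger_force: 60.0
```

```bash
python3 log.py
```

```text
20.23 q6 1.763 1.760 moving 0.128 held [-0.119 -0.015 -0.063  0.002] med -0.015 F [0.9 3.9 7.4]
```

Emit:
step_arm(moves=[40, 0, 0, 0, 0, 0, -0.14])

```text
t: 20.35
eef_pos: [528.8, 26.9, 238.3]
ee_rot: [0.967, -0.253, -0.001, -0.002]
ft_force: [-0.5, 4.1, 6.3]
opening: 48.4
finger_force: 60.0
```

```bash
python3 log.py
```

```text
20.55 q6 1.903 1.900 moving 0.164 held [ 0.003 -0.057 -0.051 -0.047] med -0.051 F [-0.6  3.9  5.8]
```

Emit:
step_arm(moves=[40, 0, 0, 0, 0, 0, -0.14])

```text
t: 20.68
eef_pos: [528.8, 27.1, 238.3]
ee_rot: [0.947, -0.32, -0.001, -0.002]
ft_force: [1.2, 4.1, 6.0]
opening: 47.8
finger_force: 60.0
```

```bash
python3 log.py
cat > fit.py <<'E'
import re,numpy as np
from scipy.optimize import least_squares
D=[]
for l in open("log.txt"):
    if "moving" not in l: continue
    n=[float(x) for x in re.findall(r"-?\d+\.\d*",l.split(" F ")[0])]
    if "med" in l: D+= [(n[1],n[3],1)]+[(n[1],h,0) for h in n[4:8]]
    else: D.append((n[1],n[3],1))
q,m,k=np.array(D).T
# moving: b+f+.083*s ; held (friction reversed): b-f2+.083*s
sp=lambda c:.083*np.clip(q-c,0,None)
r=lambda p:(np.where(k==1,p[1],p[2])+sp(p[0])-m)/.03
best=min((least_squares(r,[c,.09,-.1],loss="soft_l1") for c in np.arange(1,2,.1)),key=lambda s:s.cost)
cov=np.linalg.inv(best.jac.T@best.jac); print("fit c,mov,held",best.x.round(3),np.sqrt(np.diag(cov)).round(3), "resid sd",np.std(r(best.x)*.03))
i=k==1; j=k==0
for nm,ii in(("mov",i),("held",j)):
    f=lambda p:(p[1]+.083*np.clip(q[ii]-p[0],0,None)-m[ii])/.03
    b=min((least_squares(f,[c,-.1],loss="soft_l1") for c in np.arange(1,2,.1)),key=lambda s:s.cost); print(nm,b.x)
E
python3 fit.py
```

```text
20.88 q6 2.043 2.040 moving 0.186 held [-0.089 -0.065 -0.058 -0.024] med -0.058 F [0.4 5.1 5.7]
fit c,mov,held [ 1.178  0.09  -0.106] [0.101 0.008 0.006] resid sd 0.03095495521542738
mov [1.15197623 0.08908817]
held [ 1.1880144  -0.10535479]
```

Contact fits at q6 ≈ 1.18 ± 0.1, so the snug point is at q6 ≈ 2.18. One more 0.14 rad step gets there.

Emit:
step_arm(moves=[40, 0, 0, 0, 0, 0, -0.14])

```text
t: 21.0
eef_pos: [528.9, 27.2, 238.3]
ee_rot: [0.923, -0.386, -0.001, -0.002]
ft_force: [2.0, 5.0, 4.8]
opening: 48.3
finger_force: 60.0
```

```bash
python3 log.py; python3 fit.py
```

```text
21.20 q6 2.183 2.180 moving 0.186 held [-0.011  0.005  0.008 -0.019] med 0.005 F [1.  5.7 5.5]
fit c,mov,held [ 1.145  0.09  -0.106] [0.096 0.008 0.006] resid sd 0.03043796426442545
mov [1.13117441 0.08908817]
held [ 1.15012403 -0.10535479]
```

Emit:
step_arm(moves=[60, 0, 0, 0, 0, 0, 0, 88, 0, 0, 0, 0, 0, 0, 88, 0, 0, 0, 0, 0, 0, 88, 0, 0, 0, 0, 0, 0, 88, 0, 0, 20, 0, 0, 0, 88, 0, 0, 40, 0, 0, 0, 88, 0, 0, 30, 0, 0, 0, 88, 0, 0, 0, 0, 0, 0])

```text
t: 22.2
eef_pos: [530.2, 24.8, 330.7]
ee_rot: [0.922, -0.387, 0.003, -0.001]
ft_force: [0.1, 0.4, -0.5]
opening: 87.9
finger_force: 0.0
```

Emit:
step_arm(moves=[88, -40, 0, 0, 0, 0, 0, 88, -50, 0, 0, 0, 0, 0, 88, -50, 0, 0, 0, 0, 0, 88, 0, 0, 0, 0, 0, 0])

```text
t: 22.7
eef_pos: [386.5, 25.4, 326.4]
ee_rot: [0.922, -0.387, -0.001, 0.0]
ft_force: [0.3, 0.2, 1.0]
opening: 88.0
finger_force: 0.0
```

Run:
```python
from h import *
T,S=P("top"),P("side"); a=capture("top"); b=capture("side"); cv2.imwrite("pics/top9.png",a); cv2.imwrite("pics/side9.png",b)
def blob(im,c,h=16):
    c=np.round(c).astype(int); g=im.max(2)[c[1]-h:c[1]+h,c[0]-h:c[0]+h]
    n,l,st,ce=cv2.connectedComponentsWithStats((g<65).astype(np.uint8)); k=1+np.argmax(st[1:,4]); return st[k],ce[k]+c-h
X=np.array([529,26.5,231])
for P_,im in((T,a),(S,b)): print(proj(P_,X),blob(im,proj(P_,X)))
print(tri(T,S,blob(a,proj(T,X))[1],blob(b,proj(S,X))[1]), get_state()["ft_force"])
# bystanders unchanged: diff vs first frames
for n,c in(("jar",(145,269)),("dish",(274,154)),("bottle",(327,146))):
    o=cv2.imread("pics/top0.png"); d=cv2.absdiff(o,a)[c[1]-16:c[1]+16,c[0]-18:c[0]+18]; print(n,d.mean())
```

```text
[238.04053785 202.63435329] (array([  7,   7,  20,  25, 309], dtype=int32), array([238.98705502, 203.08737864]))
[273.26716321 180.04835156] (array([  9,   9,  16,  16, 206], dtype=int32), array([273.53398058, 180.49514563]))
[527.86563645  24.03744157 230.76682741] [ 1.06345236 -0.04937576  0.33179257]
jar 3.1490162037037037
dish 3.2196180555555554
bottle 3.0460069444444446
```

```bash
python3 -c "
from cell import *
print(finish_job())"
```

```text
the job is handed in; nothing more can be done
None
```

The job is handed in after about 23 s of robot time: the lid is home on the rim, the clamp arm is against its stop, and the knob is about 1.0 rad past the felt contact (fitted to ±0.1 rad), with the bottle, jar and dish unmoved.

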